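# Raise a copper coil on the cam lift and hold it at the gauge

## Robot

A 6-joint arm with a two-finger parallel gripper is mounted at the origin on the work surface. World frame = base frame: x ahead of the robot, y to its left, z up, the work surface at z = 0. Lengths are in mm, angles in rad, forces in N, time in s.
With the tool pointing down it reaches from about 300 to 775 mm from the base axis. Payload 14.6 kg.
Tool frame: the origin (TCP) lies on the centre line of the jaws, within the pads' length; the fingertips stand 14 mm ahead of it and the grasp point (between the pads) lies 5 mm behind it; z points along the fingers, y is the line along which they close (so a half turn about z gives the same grasp; the last joint's range is limited). The gripper opens to 94 mm and grips with 3 to 60 N. Pads are 16 mm wide; open, the fingers measure 119 mm over their backs; the gripper's body (75 mm by 177 mm) begins 78 mm behind the grasp point.
Start: joints at [1.169, 0.3, 1.521, -0, 1.321, -0.067], TCP at [180.716, 519.453, 219.446] pointing down, gripper open.
Joint ranges: [-3.03, 3.03], [-0.79, 2.21], [0.23, 2.52], [-1.04, 4.18], [0, 3.07], [-2.55, 2.55]. Speed limits (rad/s): [2.22, 2.22, 2.57, 3.14, 3.14, 3.14].

## Interface

Orientations are given as a unit quaternion [w, x, y, z].
In Python, from plant import * gives the robot as it stands.
- The arm moves only by the tool servo_tool, never from a script. Its argument "plan" is a list of rows, each a list of 6 numbers: the shift along the tool's x, y, z in cm, then the turn, a rotation vector about the tool's x, y, z in rad. In form: [[x, y, z, rx, ry, rz], ...]. A call has 1 to 12 rows; each row shifts and turns the commanded pose from where the row before left it, along the tool's axes as they then stand; what a row does not reach is not made up. A row lasts 1/12 s, in which the tool goes at most 41.7 mm and 7.16 degrees, less where a joint would pass 70% of its speed; a pose out of reach is approached as far as the arm can. A call with a gripper value outside its range is refused whole. "gripper" is the opening in per cent of the stroke, from 0 (shut) to 100 (fully open), set as the call begins (left out, the last holds). The fingers move at their own pace and stop on an object; the grip force is fixed at half the most. Time passes only in rows, so rows that do not move let the fingers close. It gives the time, the measured TCP pose, the force, the opening and the grip force at its end, in the units of the state.
- sense(): the state, without advancing time (a new reading comes with each control period).
- grab_frame(name): name is "scene" or "top" or "wrist"; returns a dict with "img" (480x640x3 uint8, blue, green, red), "z_map" (480x640 float32, mm along the optical axis (not along the pixel's ray), 0 where there is no reading), "fx", "fy", "cx", "cy" (pixels), "eye" and "orientation" of the camera in the world; the wrist camera has in their place "T_tool_cam" (4x4, takes a point from camera to tool coordinates, whose origin is the TCP and whose axes are the flange's). Camera axes: x right, y up, looking along -z (the intrinsics and any distortion apply to the point x, -y, -z); pixel columns grow to the right and rows downward; lengths in mm; the calibration is good to about 2 mm. A picture is of the moment at which its call begins: read the wrist's pose just before it.
- finish_job(): hands the job in; it is judged then, once.
Trained networks look in a picture, given as the dict that the camera call returned (one of the last four; its "shot" number tells which), for a name from the list of things; names that differ only in an ending like _2 or _b are one class to them, and where a whole thing is asked for, a point or a joint stands for the part that bears it (a point fixed in the world has none). Each returns a list of dicts, best first, with "score" (0 to 1); they miss things now and then, are a little off and sometimes report something else, mostly with a low value. They report only what shows in the picture. A call takes as long as a camera call. They do not tell look-alikes from the thing itself.
- cut_out(picture, thing): "region" (480x640 bool, what is visible of it) and "bbox" ([left, top, right, bottom] in pixels, round what is visible of it).
The state is a dict: "clock": time; "joint_positions": joint angles; "qd": joint speeds; "tau": joint torques, N m; "eef_pos": TCP position; "eef_rot": TCP orientation; "contact_force": force on the tool from outside, world axes, zero at the start; "wrist_torque": the same for the moment, N m; "finger_gap": opening from 0.0 (shut) to 1.0 (fully open); "grip_force": force on a finger pad.
Only numpy, scipy, OpenCV 4.12 (cv2) and the standard library are available. Lean on these libraries where they do the work, as an engineer would, in place of code of your own. Each camera call takes 0.05 s, during which the arm holds its last target. There are 200 camera calls.

## Task

Slide the copper-wound coil up off its spindle and set it down gently, flat, in the shallow dish of the cam lift. Then swing the lift's red-handled lever up until it stands straight up, the dish at its highest, and finish while still holding the lever there, because it springs back if let go. Leave everything else on the bench where it is.

Things in the scene. Friction and masses are not known exactly. Their poses are not given: they have to be found in the camera images.
- coil: Copper-wound coil with white end flanges, a loose upright ring 54 mm in outer diameter with a 24 mm bore and 38 mm high, about 0.13 to 0.25 kg. Origin: centre of its underside; z is its axis and points up. It stands around the spindle of the blue stand.
- coil_stand: Fixed blue stand: a foot disc 80 mm in diameter and 8 mm thick, on it a pedestal 42 mm in diameter whose top (where the coil rests) is 25 mm above the bench, and from it a steel spindle 12 mm in diameter whose tip is 75 mm above the bench (12 mm above the top of the resting coil). Origin: centre of the foot's underside, on the bench.
- tape_stand: Fixed grey stand of the same shape and size as the blue one, with a green tape roll (62 mm in diameter, 19 mm high) on its spindle, to be left alone. Either stand may be the nearer one. Origin: centre of the foot's underside.
- tape_roll: Green tape roll, 62 mm in diameter, 19 mm high, on the grey stand; leave it there. Origin: centre of its underside.
- lift: Cam lift, fixed to the bench: white base plate 200 x 105 x 12 mm (x from -75 to +125 mm, y from -52 to +52 mm), two grey side plates up to 85 mm high, and on its +x side a gauge column with a black head, from x = 91 mm on, up to 165 mm high. Origin: on the bench, below the centre of the dish. The lever lies on its +y side and at rest points along its -x, almost level.
- lift_table: The lift's aluminium table, a disc 82 mm in diameter with a rim 4 mm high around a dish 74 mm in inner diameter. Origin: centre of the dish floor, z up. The floor is 104 mm above the bench with the lever at rest, and about 18 mm higher with the lever straight up. It only moves up and down, driven by the lever's cam.
- cam_lever (a joint): Lever angle in rad. 0: at rest against its stop, the lever 0.171 rad above level and pointing along the lift's -x. It grows as the handle swings up about the pivot (an axis along the lift's y). 1.40: straight up, the highest lift. Further on, to the end stop at 2.0, the table sinks again. A spring and the table's weight always pull it back to 0; holding it straight up takes about 3 N at the handle.
- lever_handle: Red round handle of the lever: a sleeve 18 mm in diameter and 64 mm long, lying level along the lift's y axis and free to spin about it, so a hand can keep its direction while the lever turns. Origin: its centre, 125 mm from the pivot axis. In the lift's frame at lever angle q: x = -125*cos(0.171+q), y = 108, z = 55 + 125*sin(0.171+q) mm. Its inner end is 14 mm from the 12 mm thick lever arm's middle plane.
- lever_pivot (a point): Point on the lever's pivot axis level with the middle of the handle: 108 mm along +y and 55 mm up from the lift's origin. Its axes are the lift's.
- flask: Conical glass flask, 82 mm wide, 120 mm high; bystander. Origin: centre of its underside.
- beaker: Clear beaker, 68 mm wide, 90 mm high; bystander. Origin: centre of its underside.
- reagent: Amber bottle with red cap, 68 mm wide, 150 mm high; bystander. Origin: centre of its underside.
- jar: Small white jar with blue lid, 52 mm wide, 55 mm high; bystander. Origin: centre of its underside.
- screwdriver: Orange-handled screwdriver, 170 mm long, lying on the bench; bystander.
- cork_ring: Cork flask ring, 90 mm wide, 25 mm high, lying on the bench; bystander. Origin: centre of its underside.
- stopper: Dark rubber stopper, 36 mm wide, 30 mm high; bystander. Origin: centre of its underside.
There are look-alikes about, which are no part of the job. What is shaped like the coil_stand but yellow is not meant. There is more than one size of the coil; the one meant has the size given above.

How it is judged:
By the outcome, as a careful person would: the job done as asked, in the order asked, and still so for the second after the job is handed in, while the arm keeps its last pose, push and grip.
It also fails if it takes over 56 s, if anything falls off the work surface, if the arm or the gripper's body presses on something with over 40 N, if the wrist force passes 120 N, or if a joint passes its speed limit or range.

## Working session

There is one attempt and no reset: what is moved stays moved. The work goes in short steps, Python scripts to look and compute and a tool call to move; the robot and the scene stay as the last step left them, time stands still between calls to the robot, and variables do not carry over. Pictures are saved under pics/ and viewed, at most 10 in all, crops included, and the job is handed in when it is done.

Besides the shell and the picture viewer there is one more tool, called after ">>>" in YAML: its name, and indented under it one key for each argument. servo_tool: Moves the arm, as the interface text tells. Its arguments: {"type":"object","properties":{"plan":{"type":"array"},"gripper":{"type":"number"}},"required":["plan"]}

```bash
mkdir -p pics
cat > h.py <<'E'
from plant import *
import numpy as np, cv2
from scipy.spatial.transform import Rotation as R
def rot(q): return R.from_quat([q[1],q[2],q[3],q[0]]).as_matrix()
def pose(f,s=None):
    if 'T_tool_cam' in f:
        T=np.eye(4);T[:3,:3]=rot(s['eef_rot']);T[:3,3]=s['eef_pos'];return T@np.array(f['T_tool_cam'])
    T=np.eye(4);o=np.array(f['orientation']);T[:3,:3]=rot(o) if o.size==4 else o;T[:3,3]=f['eye'];return T
def cloud(f,s=None):
    z=f['z_map'];v,u=np.mgrid[:480,:640]
    P=np.stack([(u-f['cx'])/f['fx']*z,-(v-f['cy'])/f['fy']*z,-z],-1)
    T=pose(f,s);return P@T[:3,:3].T+T[:3,3]
E
python3 - <<'E'
from h import *
print(sense())
for n in('scene','top'):
    f=grab_frame(n);cv2.imwrite(f'pics/{n}0.png',f['img']);print(n,{k:v for k,v in f.items() if k not in('img','z_map')})
    C=cloud(f)
    for t in('coil','coil_stand','lift','lift_table','lever_handle','tape_roll'):
        for d in cut_out(f,t):
            m=d['region']&(f['z_map']>0);p=C[m]
            if len(p): print(n,t,round(d['score'],2),d['bbox'],np.median(p,0).round(),np.percentile(p,[2,98],axis=0).round().tolist())
E
```

```text
{'clock': 0.0, 'joint_positions': array([ 1.16941357e+00,  3.00438551e-01,  1.52159564e+00,  2.30998110e-05,
        1.32071296e+00, -6.65920911e-02]), 'qd': array([-1.80608427e-03, -1.33680037e-03, -6.87367965e-04,  1.81131910e-04,
        6.46053604e-05,  2.65511834e-04]), 'tau': array([ 2.70893288e-04, -5.31813419e+01, -3.52739561e+01,  7.08399201e-02,
        2.43681780e-02, -1.29455289e-04]), 'eef_pos': array([180.60738704, 519.22991515, 218.89802051]), 'eef_rot': array([-1.44723863e-04,  1.66617455e-01,  9.86021445e-01, -5.58924242e-04]), 'contact_force': array([-0.08789901,  0.3789891 , -0.18629836]), 'wrist_torque': array([-0.03889621,  0.00819226, -0.02483389]), 'grip_force': 0.0, 'finger_gap': 1.0005687202296423}
scene {'fx': 556.2018614096283, 'fy': 556.2018614096283, 'cx': 317.7972625896054, 'cy': 242.12997765831727, 'eye': array([1032.57099134,  745.01716119,  871.40969668]), 'orientation': array([0.24664004, 0.11491559, 0.40254972, 0.87402335]), 'shot': 1}
scene coil 0.87 [331.2, 326.9, 358.0, 365.6] [647. 209.  60.] [[616.0, 173.0, 4.0], [668.0, 226.0, 65.0]]
scene coi
[... 1742 characters left out ...]
7.0, 257.0, 4.0], [587.0, 328.0, 70.0]]
top coil_stand 0.57 [193.9, 132.4, 229.8, 168.3] [754. 243.   9.] [[722.0, 211.0, 3.0], [794.0, 281.0, 70.0]]
top lift 0.92 [308.4, 164.9, 400.8, 279.9] [ 573. -141.   64.] [[446.0, -202.0, 1.0], [686.0, -32.0, 164.0]]
top lift 0.6 [235.7, 155.4, 251.6, 169.9] [719. 160.  29.] [[703.0, 145.0, 2.0], [737.0, 177.0, 34.0]]
top lift_table 0.84 [361.0, 204.7, 391.5, 237.6] [ 567. -151.  104.] [[532.0, -187.0, 99.0], [604.0, -114.0, 109.0]]
top lever_handle 0.72 [314.0, 271.4, 341.0, 282.6] [448. -39.  82.] [[439.0, -68.0, -2.0], [459.0, -7.0, 88.0]]
top tape_roll 0.58 [220.1, 261.0, 245.4, 290.1] [450. 181.  44.] [[422.0, 152.0, 36.0], [476.0, 207.0, 48.0]]
```

Run:
```python
import cv2
a=cv2.imread('pics/scene0.png');b=cv2.imread('pics/top0.png')
cv2.imwrite('pics/s1.png',cv2.resize(a[170:470,190:590],(800,600),interpolation=cv2.INTER_CUBIC))
cv2.imwrite('pics/t1.png',cv2.resize(b[120:330,130:410],(800,600),interpolation=cv2.INTER_CUBIC))
```

```text
(no output)
```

View pics/s1.png

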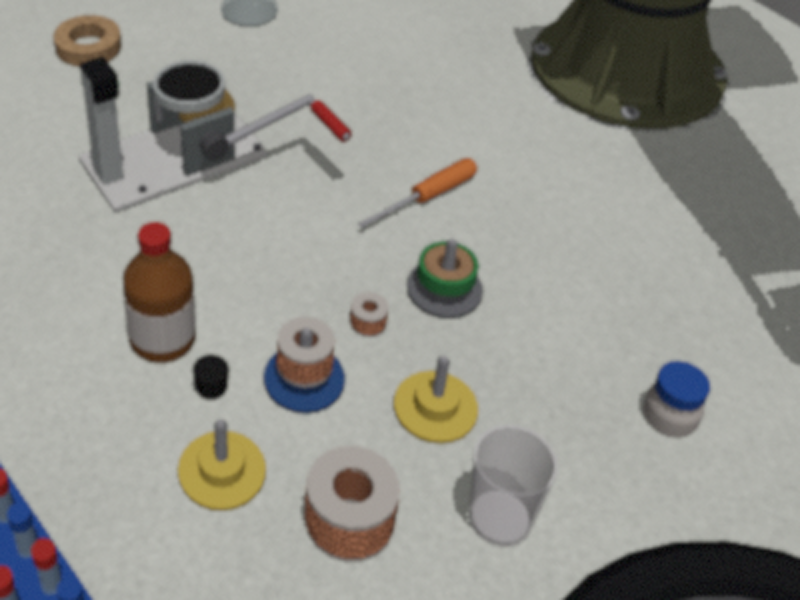

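View pics/t1.png

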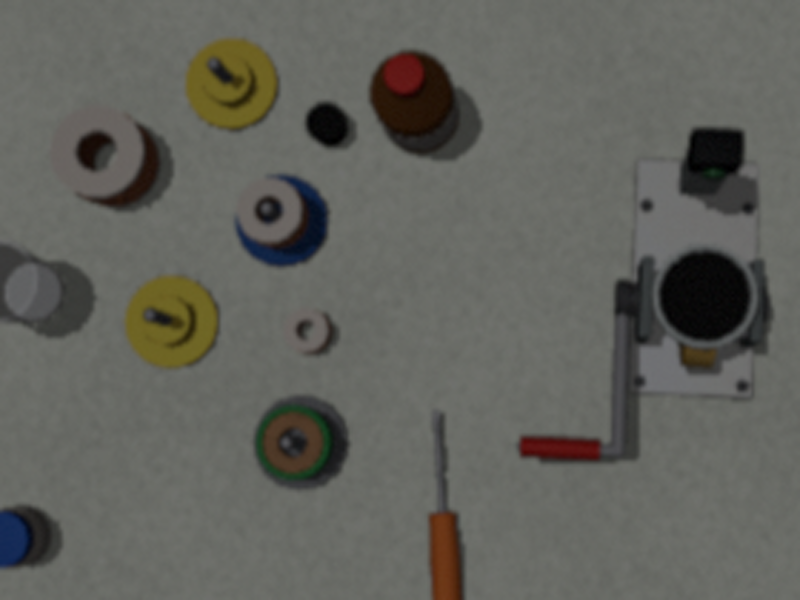

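Candidates for the coil, by scene pixel:
- (344,346): on the blue stand.
- (364,422): a large loose one.
- (374,328): a small loose one.

The yellow stands at (407,372) and (301,403) are decoys. I choose (344,346): it sits on the blue stand, and the depth data gives about 54 mm width and a top at z 63. The dish is at about (568,-150), and the lift's axes roughly follow the world's.

First I turn the tool so the jaws close along world x.

>>> servo_tool:
  plan:
    - [0,0,0,0,0,0.1236]
    - [0,0,0,0,0,0.1236]
    - [0,0,0,0,0,0.1236]
    - [0,0,0,0,0,0.1236]
    - [0,0,0,0,0,0.1236]
    - [0,0,0,0,0,0.1236]
    - [0,0,0,0,0,0.1236]
    - [0,0,0,0,0,0.1236]
    - [0,0,0,0,0,0.1236]
    - [0,0,0,0,0,0.1236]
  gripper: 100

```text
clock: 1.53
eef_pos: [180.7, 519.5, 219.5]
eef_rot: [0.0, 0.709, 0.705, 0.0]
contact_force: [-0.2, -0.7, 0.1]
finger_gap: 1.003
grip_force: 0.0
```

>>> servo_tool:
  plan:
    - [-1.9,2.6,0,0,0,0]
    - [-1.9,2.6,0,0,0,0]
    - [-1.9,2.6,0,0,0,0]
    - [-1.9,2.6,0,0,0,0]
    - [-1.9,2.6,0,0,0,0]
    - [-1.9,2.6,0,0,0,0]
    - [-1.9,2.6,0,0,0,0]
    - [-1.9,2.6,0,0,0,0]
    - [-1.9,2.6,0,0,0,0]
    - [-1.9,2.6,0,0,0,0]

```text
clock: 2.37
eef_pos: [441.9, 328.3, 219.5]
eef_rot: [0.0, 0.707, 0.707, 0.0]
contact_force: [0.4, 0.5, 0.4]
finger_gap: 1.0
grip_force: 0.0
```

>>> servo_tool:
  plan:
    - [-1.9,2.6,0,0,0,0]
    - [-1.9,2.6,0,0,0,0]
    - [-1.9,2.6,0,0,0,0]
    - [-1.9,2.6,0,0,0,0]
    - [-1.9,2.0,0,0,0,0]
    - [-1.9,2,0,0,0,0]
    - [-1.9,2,0,0,0,0]
    - [0,0,0,0,0,0]
    - [0,0,0,0,0,0]
    - [0,0,0,0,0,0]

```text
clock: 3.2
eef_pos: [604.4, 196.7, 219.3]
eef_rot: [-0.0, 0.707, 0.707, -0.0]
contact_force: [-0.1, 0.8, -0.5]
finger_gap: 1.001
grip_force: 0.0
```

```bash
cat > look.py <<'E'
import sys
from h import *
s=sense();f=grab_frame('wrist');C=cloud(f,s)
cv2.imwrite(f'pics/{sys.argv[1]}.png',f['img']);print(s['eef_pos'].round(1),np.array(f['T_tool_cam']).round(2).tolist())
for t in sys.argv[2:]:
    for d in cut_out(f,t):
        m=d['region']&(f['z_map']>0);p=C[m]
        if len(p)<30: continue
        top=np.percentile(p[:,2],95);q=p[abs(p[:,2]-top)<4]
        c,r=cv2.minEnclosingCircle(q[:,:2].astype(np.float32))
        lo,hi=np.percentile(q,[1,99],axis=0)
        print(t,round(d['score'],2),d['bbox'],'top',top.round(1),'mid',((lo+hi)/2).round(1),'size',(hi-lo).round(1),'circ',np.round(c,1),round(r,1))
E
python3 look.py w1 coil coil_stand
```

```text
[604.4 196.7 219.3] [[-0.0, 0.96, 0.28, 82.52], [1.0, 0.0, 0.0, 0.16], [0.0, 0.28, -0.96, -164.29], [0.0, 0.0, 0.0, 1.0]]
coil 0.88 [364.1, 7.5, 461.4, 113.9] top 55.5 mid [688.6 344.4  54.3] size [72.9 72.8  3.8] circ [688.7 344.6] 39.1
coil 0.74 [250.6, 215.5, 285.6, 251.1] top 26.9 mid [543.8 173.6  25.4] size [35.3 35.3  4.1] circ [543.9 173.4] 18.8
coil 0.63 [327.5, 193.4, 385.5, 243.9] top 63.4 mid [639.4 199.9  62.1] size [50.  49.5  3.7] circ [639.4 199.5] 27.0
coil_stand 0.92 [426.2, 129.6, 499.2, 204.9] top 56.5 mid [755.3 245.1  56.6] size [ 6.7 11.3  7.7] circ [757.4 245.2] 5.9
coil_stand 0.8 [314.8, 176.5, 388.6, 239.3] top 71.5 mid [638.7 199.4  71.6] size [10.6 10.7  7.4] circ [639.  199.2] 6.0
coil_stand 0.68 [235.7, 85.4, 309.9, 161.8] top 26.4 mid [552.  291.5  24.3] size [38.3 38.5  3.6] circ [551.8 291.3] 20.7
```

View pics/w1.png

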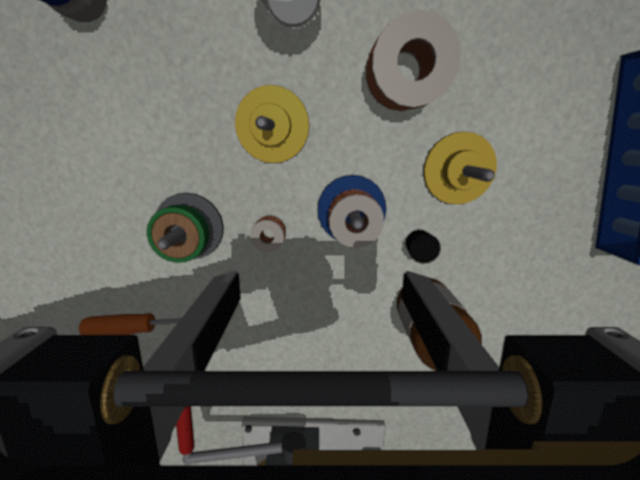

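The wrist view shows the 54 mm coil on the blue stand at pixel (356,218). That puts it at (639.3,199.6) with its top at z 63. The larger coil at (412,60), the small one at (269,231) and the yellow stands are not meant. I go straight above it and descend.

>>> servo_tool:
  plan:
    - [0.14,1.75,0,0,0,0]
    - [0.15,1.74,0,0,0,0]
    - [0,0,2.5,0,0,0]
    - [0,0,2.5,0,0,0]
    - [0,0,2.5,0,0,0]
    - [0,0,2.5,0,0,0]
    - [0,0,2,0,0,0]
    - [0,0,2,0,0,0]
    - [0,0,1.6,0,0,0]
    - [0,0,1.5,0,0,0]
    - [0,0,0,0,0,0]
    - [0,0,0,0,0,0]

```text
clock: 4.35
eef_pos: [639.2, 199.9, 48.4]
eef_rot: [-0.0, 0.707, 0.707, -0.0]
contact_force: [-0.7, 0.3, 0.3]
finger_gap: 1.0
grip_force: 0.0
```

>>> servo_tool:
  plan:
    - [0,0,0,0,0,0]
    - [0,0,0,0,0,0]
    - [0,0,0,0,0,0]
    - [0,0,0,0,0,0]
    - [0,0,0,0,0,0]
    - [0,0,0,0,0,0]
    - [0,0,0,0,0,0]
    - [0,0,0,0,0,0]
    - [0,0,0,0,0,0]
    - [0,0,0,0,0,0]
  gripper: 30

```text
clock: 5.18
eef_pos: [639.7, 199.4, 48.6]
eef_rot: [0.0, 0.707, 0.707, 0.0]
contact_force: [-1.2, -0.1, 2.6]
finger_gap: 0.573
grip_force: 30.0
```

The jaws closed on 54 mm. I lift straight up.

>>> servo_tool:
  plan:
    - [0,0,-0.5,0,0,0]
    - [0,0,-0.8,0,0,0]
    - [0,0,-1,0,0,0]
    - [0,0,-1.2,0,0,0]
    - [0,0,-1.5,0,0,0]
    - [0,0,-1.5,0,0,0]
    - [0,0,-2,0,0,0]
    - [0,0,-2,0,0,0]
    - [0,0,-2,0,0,0]
    - [0,0,-2,0,0,0]
    - [0,0,-2,0,0,0]
    - [0,0,-0.5,0,0,0]

```text
clock: 6.18
eef_pos: [640.4, 199.6, 223.4]
eef_rot: [0.002, 0.707, 0.707, 0.003]
contact_force: [0.6, -0.6, -1.2]
finger_gap: 0.572
grip_force: 30.0
```

>>> servo_tool:
  plan:
    - [-1,-0.2,0,0,0,0]
    - [-2,-0.6,0,0,0,0]
    - [-3,-0.6,0,0,0,0]
    - [-3,-0.6,0,0,0,0]
    - [-3,-0.6,0,0,0,0]
    - [-3,-0.6,0,0,0,0]
    - [-3,-0.6,0,0,0,0]
    - [-3,-0.6,0,0,0,0]
    - [-2,-0.6,0,0,0,0]
    - [-1,-0.2,0,0,0,0]
    - [0,0,0,0,0,0]
    - [0,0,0,0,0,0]

```text
clock: 7.18
eef_pos: [587.5, -40.5, 218.0]
eef_rot: [-0.0, 0.707, 0.707, -0.0]
contact_force: [0.0, 1.0, -1.4]
finger_gap: 0.573
grip_force: 30.0
```

```bash
python3 look.py w2 lift_table lever_handle coil lift
```

```text
[587.5 -40.5 218. ] [[-0.0, 0.96, 0.28, 82.52], [1.0, 0.0, 0.0, 0.16], [0.0, 0.28, -0.96, -164.29], [0.0, 0.0, 0.0, 1.0]]
lift_table 0.73 [259.9, 321.3, 343.2, 372.7] top 106.8 mid [ 567.1 -152.5  105.1] size [75.2 48.3  4.7] circ [ 566.7 -152.6] 40.5
lever_handle 0.9 [158.6, 191.4, 185.4, 262.3] top 84.6 mid [448.1 -39.4  83. ] size [14.7 61.9  4.7] circ [448.3 -39.6] 31.9
coil 0.96 [267.2, 238.2, 373.5, 354.2] top 232.4 mid [587.4 -40.  230.9] size [49.8 50.8  3.9] circ [587.4 -40.5] 27.1
coil 0.59 [254.7, 1.0, 296.6, 21.5] top 27.0 mid [544.5 158.5  25.6] size [28.   8.3  4.8] circ [544.5 162.3] 15.0
coil 0.47 [159.4, 192.5, 426.9, 370.0] top 104.4 mid [ 568.  -154.   104.7] size [75.3 45.1  5.5] circ [ 607.7 -151.3] 79.4
lift 0.9 [160.1, 192.5, 428.3, 373.0] top 104.4 mid [ 567.8 -152.7  104.7] size [75.7 48.4  5.5] circ [ 607.3 -150.6] 79.8
lift 0.39 [160.5, 193.6, 184.7, 261.7] top 84.6 mid [448.1 -39.3  83. ] size [14.7 62.2  4.7] circ [448.7 -39.4] 32.0
```

View pics/w2.png

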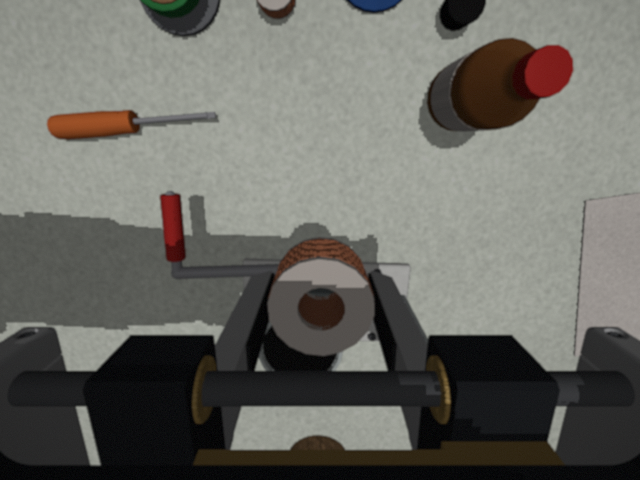

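The coil is held level at pixel (320,297), its bottom at about z 194. The dish shows behind it at (300,345), about (567.8,-151), and the handle is at (172,227). I move over the dish and lower.

>>> servo_tool:
  plan:
    - [-1,-0.2,0,0,0,0]
    - [-2,-0.4,0,0,0,0]
    - [-2.5,-0.4,0,0,0,0]
    - [-2.5,-0.4,0,0,0,0]
    - [-2,-0.4,0,0,0,0]
    - [-1.05,-0.17,0,0,0,0]
    - [0,0,1,0,0,0]
    - [0,0,1.5,0,0,0]
    - [0,0,1.5,0,0,0]
    - [0,0,1.5,0,0,0]
    - [0,0,1,0,0,0]
    - [0,0,0,0,0,0]

```text
clock: 8.43
eef_pos: [567.2, -150.0, 150.8]
eef_rot: [-0.002, 0.707, 0.707, -0.001]
contact_force: [-0.2, 0.8, -2.4]
finger_gap: 0.572
grip_force: 30.0
```

>>> servo_tool:
  plan:
    - [0,0,0.4,0,0,0]
    - [0,0,0.4,0,0,0]
    - [0,0,0.4,0,0,0]
    - [0,0,0.4,0,0,0]
    - [0,0,0.2,0,0,0]
    - [0,0,0.2,0,0,0]
    - [0,0,0,0,0,0]
    - [0,0,0,0,0,0]

```text
clock: 9.1
eef_pos: [567.9, -151.2, 133.5]
eef_rot: [0.0, 0.707, 0.707, 0.0]
contact_force: [0.7, -0.6, -1.1]
finger_gap: 0.573
grip_force: 30.0
```

Run:
```python
from h import *
s=sense();print(s['eef_pos'],s['contact_force'])
f=grab_frame('top');C=cloud(f)
for t in('lift_table','coil','lever_handle'):
    for d in cut_out(f,t)[:4]:
        m=d['region']&(f['z_map']>0);p=C[m]
        if len(p)>20:
            p=p[p[:,2]>60] if t!='coil' else p
            c=np.cov(p[:,:2].T) if len(p)>5 else np.eye(2);w,v=np.linalg.eigh(c)
            print(t,round(d['score'],2),d['bbox'],np.percentile(p,[2,50,98],axis=0).round().tolist(),v[:,1])
```

```text
[ 567.93097373 -151.19431744  133.49087026] [ 0.70791735 -0.5627606  -1.14863337]
coil 0.93 [149.3, 160.1, 186.7, 191.3] [[651.0, 308.0, 1.0], [686.0, 342.0, 53.0], [723.0, 380.0, 60.0]] [0.50885539 0.86085202]
coil 0.75 [229.2, 226.0, 248.5, 243.2] [[528.0, 157.0, -1.0], [545.0, 174.0, 26.0], [560.0, 191.0, 31.0]] [0.50041087 0.86578806]
lever_handle 0.63 [312.6, 271.4, 336.9, 282.5] [[441.0, -53.0, 75.0], [448.0, -30.0, 83.0], [457.0, -7.0, 89.0]] [0.02893475 0.9995813 ]
```

Bottom is about 6 mm above the floor. I lower in 1 mm steps until it touches.

>>> servo_tool:
  plan:
    - [0,0,0.1,0,0,0]
    - [0,0,0.1,0,0,0]
    - [0,0,0.1,0,0,0]
    - [0,0,0.1,0,0,0]
    - [0,0,0.05,0,0,0]
    - [0,0,0,0,0,0]
    - [0,0,0,0,0,0]

```text
clock: 9.88
eef_pos: [567.9, -151.1, 128.9]
eef_rot: [-0.0, 0.707, 0.707, -0.0]
contact_force: [0.3, -0.5, -2.0]
finger_gap: 0.572
grip_force: 30.0
```

>>> servo_tool:
  plan:
    - [0,0,0.05,0,0,0]
    - [0,0,0.05,0,0,0]
    - [0,0,0,0,0,0]
    - [0,0,0,0,0,0]

```text
clock: 10.22
eef_pos: [567.9, -151.1, 127.9]
eef_rot: [-0.0, 0.707, 0.707, -0.0]
contact_force: [-0.5, -0.2, -1.8]
finger_gap: 0.571
grip_force: 30.0
```

>>> servo_tool:
  plan:
    - [0,0,0.05,0,0,0]
    - [0,0,0.05,0,0,0]
    - [0,0,0,0,0,0]
    - [0,0,0,0,0,0]

```text
clock: 10.55
eef_pos: [567.9, -151.1, 127.2]
eef_rot: [0.0, 0.707, 0.707, 0.0]
contact_force: [-0.9, -0.3, 1.9]
finger_gap: 0.569
grip_force: 30.0
```

It has touched: the force went from -2 to +2 N. I open partway, rise, and look.

>>> servo_tool:
  plan:
    - [0,0,0,0,0,0]
    - [0,0,0,0,0,0]
    - [0,0,0,0,0,0]
    - [0,0,0,0,0,0]
    - [0,0,0,0,0,0]
    - [0,0,0,0,0,0]
    - [0,0,-0.5,0,0,0]
    - [0,0,-1,0,0,0]
    - [0,0,-2,0,0,0]
    - [0,0,-2,0,0,0]
    - [0,0,-3,0,0,0]
    - [0,0,-3,0,0,0]
  gripper: 85

```text
clock: 11.55
eef_pos: [567.6, -151.0, 243.9]
eef_rot: [-0.0, 0.707, 0.707, -0.0]
contact_force: [0.6, -0.1, 1.0]
finger_gap: 0.849
grip_force: 0.0
```

>>> servo_tool:
  plan:
    - [2,-2,0,0,0,0]
    - [2,-2,0,0,0,0]
    - [2,-2,0,0,0,0]
    - [2,-2,0,0,0,0]
    - [2,-2,0,0,0,0]
    - [1.1,-2,0,0,0,0]
    - [0,0,0,0,0,0]
    - [0,0,0,0,0,0]

```text
clock: 12.22
eef_pos: [447.9, -39.9, 243.3]
eef_rot: [0.001, 0.707, 0.707, 0.001]
contact_force: [-0.1, -1.3, -0.0]
finger_gap: 0.851
grip_force: 0.0
```

```bash
python3 look.py w3 lift_table lever_handle coil
python3 - <<'E'
from h import *
f=grab_frame('scene');C=cloud(f)
for t in('coil','lift_table','lever_handle'):
    for d in cut_out(f,t)[:4]:
        p=C[d['region']&(f['z_map']>0)]
        print(t,d['score'],d['bbox'],np.percentile(p,[2,50,98],axis=0).round().tolist())
cv2.imwrite('pics/s3.png',np.hstack([cv2.resize(f['img'][170:290,210:390],(400,267)),cv2.resize(cv2.imread('pics/w3.png'),(400,300))[:267]]))
E
```

```text
[447.9 -39.9 243.3] [[-0.0, 0.96, 0.28, 82.52], [1.0, 0.0, 0.0, 0.16], [0.0, 0.28, -0.96, -164.29], [0.0, 0.0, 0.0, 1.0]]
lift_table 0.9 [394.3, 293.6, 477.9, 367.0] top 107.4 mid [ 566.4 -147.4  105.7] size [79.7 72.1  4.6] circ [ 566.9 -151.2] 41.1
lever_handle 0.62 [312.3, 190.6, 333.5, 253.6] top 84.6 mid [447.5 -39.7  83. ] size [14.2 62.1  4.5] circ [446.  -40.1] 32.3
coil 0.68 [393.1, 0.0, 437.7, 25.6] top 26.9 mid [543.3 163.   25.5] size [34.4 16.7  4.4] circ [543.7 171.3] 18.2
coil 0.67 [440.3, 310.0, 476.9, 355.9] top 141.6 mid [ 578.8 -138.4  140.1] size [21.1 26.7  4.4] circ [ 577.7 -138.2] 18.0
coil 0.79 [339.7, 389.9, 389.6, 454.7] [[655.0, 313.0, -0.0], [697.0, 353.0, 52.0], [729.0, 384.0, 57.0]]
coil 0.74 [275.4, 190.3, 298.5, 219.3] [[551.0, -172.0, 107.0], [575.0, -136.0, 134.0], [597.0, -123.0, 143.0]]
coil 0.66 [228.3, 198.9, 363.7, 279.9] [[452.0, -203.0, -1.0], [602.0, -134.0, 50.0], [693.0, -32.0, 163.0]]
coil 0.55 [366.6, 319.2, 382.4, 338.1] [[532.0, 158.0, 2.0], [551.0, 180.0, 23.0], [565.0, 192.0, 28.0]]
lift_table 0.75 [265.4, 204.9, 303.9, 227.3] [[533.0, -185.0, 49.0], [588.0, -131.0, 103.0], [610.0, -110.0, 109.0]]
lever_handle 0.74 [345.1, 218.9, 366.1, 242.1] [[446.0, -67.0, 71.0], [455.0, -35.0, 81.0], [460.0, -7.0, 86.0]]
lever_handle 0.65 [397.4, 290.2, 428.2, 317.8] [[426.0, 153.0, 25.0], [461.0, 187.0, 42.0], [483.0, 210.0, 46.0]]
```

View pics/s3.png

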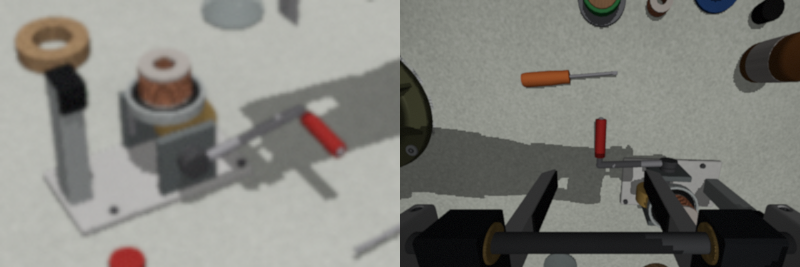

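The coil stands upright in the dish (left half, pixel (163,80)). The handle is at (447.3,-39.7), z 76. The lift is yawed about -1.6°, so I align the hand by 0.028 rad, descend and grip.

>>> servo_tool:
  plan:
    - [0,-0.05,0,0,0,0.028]
    - [0,0,2.5,0,0,0]
    - [0,0,2.5,0,0,0]
    - [0,0,2.5,0,0,0]
    - [0,0,2.5,0,0,0]
    - [0,0,2.5,0,0,0]
    - [0,0,2,0,0,0]
    - [0,0,1.5,0,0,0]
    - [0,0,1.25,0,0,0]
    - [0,0,0,0,0,0]
    - [0,0,0,0,0,0]

```text
clock: 13.53
eef_pos: [447.3, -40.2, 69.3]
eef_rot: [-0.0, 0.717, 0.697, -0.0]
contact_force: [0.6, 0.0, 0.9]
finger_gap: 0.85
grip_force: 0.0
```

>>> servo_tool:
  plan:
    - [0,0,0,0,0,0]
    - [0,0,0,0,0,0]
    - [0,0,0,0,0,0]
    - [0,0,0,0,0,0]
    - [0,0,0,0,0,0]
    - [0,0,0,0,0,0]
    - [0,0,0,0,0,0]
    - [0,0,0,0,0,0]
    - [0,0,0,0,0,0]
    - [0,0,0,0,0,0]
    - [0,0,0,0,0,0]
    - [0,0,0,0,0,0]
  gripper: 0

```text
clock: 14.53
eef_pos: [447.7, -40.2, 69.6]
eef_rot: [0.0, 0.717, 0.697, 0.0]
contact_force: [3.4, -0.0, -0.8]
finger_gap: 0.183
grip_force: 30.0
```

Run:
```python
from h import *
s=sense();print(s['eef_pos'],s['contact_force'],s['finger_gap'],s['grip_force'])
a=np.linspace(.171,np.pi/2,25)
print(np.c_[-12.5*np.diff(np.cos(a)),-12.5*np.diff(np.sin(a))].round(2).tolist())
```

```text
[447.74849751 -40.17929894  69.57732549] [ 3.38577439 -0.02775959 -0.81134262] 0.18330915082297702 30.003642439842224
[[0.14, -0.71], [0.19, -0.7], [0.23, -0.69], [0.27, -0.68], [0.31, -0.66], [0.34, -0.64], [0.38, -0.62], [0.42, -0.6], [0.45, -0.57], [0.48, -0.55], [0.51, -0.52], [0.54, -0.49], [0.57, -0.45], [0.6, -0.42], [0.62, -0.38], [0.64, -0.35], [0.66, -0.31], [0.68, -0.27], [0.69, -0.23], [0.7, -0.19], [0.71, -0.15], [0.72, -0.11], [0.73, -0.06], [0.73, -0.02]]
```

>>> servo_tool:
  plan:
    - [0,0.14,-0.71,0,0,0]
    - [0,0.19,-0.7,0,0,0]
    - [0,0.23,-0.69,0,0,0]
    - [0,0.27,-0.68,0,0,0]
    - [0,0.31,-0.66,0,0,0]
    - [0,0.34,-0.64,0,0,0]
    - [0,0.38,-0.62,0,0,0]
    - [0,0.42,-0.6,0,0,0]
    - [0,0,0,0,0,0]

```text
clock: 15.28
eef_pos: [470.9, -40.9, 123.5]
eef_rot: [0.0, 0.717, 0.697, 0.0]
contact_force: [0.4, -2.7, -4.5]
finger_gap: 0.182
grip_force: 30.0
```

>>> servo_tool:
  plan:
    - [0,0.45,-0.57,0,0,0]
    - [0,0.48,-0.55,0,0,0]
    - [0,0.51,-0.52,0,0,0]
    - [0,0.54,-0.49,0,0,0]
    - [0,0.57,-0.45,0,0,0]
    - [0,0.6,-0.42,0,0,0]
    - [0,0.62,-0.38,0,0,0]
    - [0,0.64,-0.35,0,0,0]
    - [0,0,0,0,0,0]

```text
clock: 16.03
eef_pos: [515.4, -42.2, 160.5]
eef_rot: [0.0, 0.717, 0.697, 0.0]
contact_force: [-3.0, -3.6, -1.1]
finger_gap: 0.183
grip_force: 30.0
```

>>> servo_tool:
  plan:
    - [0,0.66,-0.31,0,0,0]
    - [0,0.68,-0.27,0,0,0]
    - [0,0.69,-0.23,0,0,0]
    - [0,0.7,-0.19,0,0,0]
    - [0,0.71,-0.15,0,0,0]
    - [0,0.72,-0.11,0,0,0]
    - [0,0.73,-0.06,0,0,0]
    - [0,0.73,-0.02,0,0,0]
    - [0,0,0,0,0,0]
    - [0,0,0,0,0,0]
    - [0,0,0,0,0,0]

```text
clock: 16.95
eef_pos: [570.6, -44.1, 173.6]
eef_rot: [0.0, 0.717, 0.697, -0.0]
contact_force: [-2.5, -6.0, -0.6]
finger_gap: 0.183
grip_force: 30.0
```

```bash
python3 look.py w4 coil lift_table
python3 - <<'E'
from h import *
s=sense();print(s['eef_pos'],s['contact_force'],s['finger_gap'])
f=grab_frame('scene');C=cloud(f)
for t in('coil','lift_table','lever_handle'):
    for d in cut_out(f,t)[:4]:
        p=C[d['region']&(f['z_map']>0)]
        print(t,round(d['score'],2),d['bbox'],np.percentile(p,[2,50,98],axis=0).round().tolist())
cv2.imwrite('pics/s4.png',cv2.resize(f['img'][130:290,200:400],(750,600),interpolation=cv2.INTER_CUBIC))
E
```

```text
[570.6 -44.1 173.6] [[-0.0, 0.96, 0.28, 82.53], [1.0, 0.0, 0.0, 0.16], [0.0, 0.28, -0.96, -164.29], [0.0, 0.0, 0.0, 1.0]]
coil 0.58 [289.4, 367.0, 352.4, 449.4] top 160.0 mid [ 567.2 -147.7  158.4] size [41.  35.6  4.1] circ [ 567.3 -149.6] 26.3
coil 0.38 [477.2, 0.0, 500.8, 3.8] top 14.8 mid [718.4 143.1  14. ] size [10.3  1.6  5.3] circ [718.3 143.3] 5.5
lift_table 0.8 [302.3, 344.7, 341.0, 368.0] top 125.3 mid [ 568.1 -120.5  123.7] size [29.4 14.8  4.8] circ [ 568.  -121.6] 16.1
lift_table 0.38 [22.7, 106.7, 216.4, 145.7] top 25.3 mid [351.7  54.4  23.8] size [81.6 20.3  4.9] circ [351.3  54. ] 42.6
[570.54104088 -44.05687216 173.5608825 ] [-3.99939428 -6.63345434  0.20462407] 0.18083533546630792
coil 0.87 [271.4, 185.0, 293.0, 213.9] [[550.0, -163.0, 121.0], [578.0, -132.0, 147.0], [598.0, -90.0, 168.0]]
coil 0.75 [226.5, 198.6, 320.5, 278.8] [[504.0, -199.0, 0.0], [604.0, -137.0, 46.0], [693.0, -28.0, 184.0]]
coil 0.69 [363.2, 319.1, 383.3, 339.9] [[531.0, 158.0, 0.0], [550.0, 179.0, 23.0], [565.0, 193.0, 28.0]]
coil 0.58 [340.2, 389.3, 388.8, 454.8] [[657.0, 309.0, -0.0], [697.0, 353.0, 52.0], [729.0, 384.0, 57.0]]
lift_table 0.5 [265.3, 199.5, 294.0, 222.8] [[568.0, -185.0, 64.0], [597.0, -135.0, 121.0], [610.0, -110.0, 127.0]]
```

View pics/s4.png

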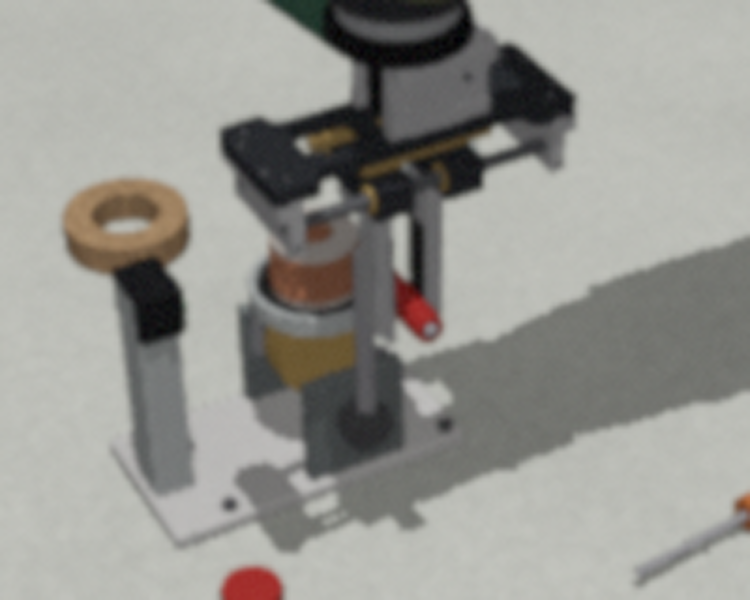

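The lever stands straight up: the arm is vertical at (370,330), still gripped at the red handle (415,310). The coil is upright in the raised dish, its top at z 160 (up 18 mm), and the travel matches the 1.40 rad arc. I hand the job in.

```bash
python3 -c "
from plant import *
print(finish_job())"
```

```text
the job is handed in; nothing more can be done
None
```

The coil stands upright in the dish, and I handed the job in at about 17 s with the gripper still holding the lever straight up and the dish about 18 mm higher; no verdict came back.

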